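Light up a stained-glass tile for inspection

TASK

Check the finished stained-glass tile against the light: take it from the cork block and set it down, without dropping it, flat in the middle of the sloped light panel with its long sides parallel to the panel's ledge. Then push the dimmer's red lever clockwise (seen from above) as far as it goes, to full brightness, feeling for the end stop and without squeezing the lever or forcing it. Leave the solder spool, flux jar and flux brush where they are.

Things in the scene. Friction and masses are not known exactly. Their poses are not given: they have to be found in the camera images.
- tile_center (a point): centre (half-way up) of the loose stained-glass tile: a flat rectangular plate 90 x 56 x 12 mm, 0.15 kg, silver rim with teal, amber and violet glass. Its x axis runs along the 90 mm side, y along the 56 mm side, z is its thickness (up at the start). It starts lying level on the cork block, on which it overhangs all round, its bottom 30 mm above the table
- tile: the same tile; origin at the centre of its underside, same axes
- cork_block: fixed cork block under the tile, 60 x 38 x 30 mm high, origin at the centre of its underside; its 60 mm side lies along the tile's 90 mm side to within 0.1 rad
- panel_center (a point): centre of the upper surface of the fixed light panel, 75 mm above the table: a slab 200 mm (x) by 220 mm (y) by 16 mm, white with a black border, sloped 22 degrees, on thin legs. z is the surface normal, up and off it; x points up the slope, away from the robot. An aluminium ledge 8 mm wide and 10 mm high runs along the low edge; the rest is flat. A tile laid on it does not slide
- dimmer_box: fixed blue control box 130 x 130 x 45 mm high, origin at the centre of its underside. On its top is a round flat aluminium skirt 116 mm in diameter, 6 mm thick (top at 51 mm above the table), and on that the dial
- dial_axle (a point): on the dial's vertical axis, 67 mm above the table, at half the lever's height; x points along the lever to its tip, z up. The dial: a black round hub 34 mm in diameter (top at 80 mm) with one red lever bar, 12 mm wide, reaching 62 mm from the axis, from 55 to 79 mm above the table. It turns stiffly (0.06 N m, about 1.3 N at 45 mm), stays where left, has no detents
- lever_tip (a point): outer end of the red lever, 62 mm from the axis, at half the lever's height. Clockwise from above is brighter. It starts 1.4 to 3.8 rad short of the clockwise end stop. That stop is solid, inside, unmarked and points another way in every start, so it has to be felt. The lever must not be loaded with more than 40 N
- dial: the dial, hub and lever together; origin on the axis at the hub's underside, 52 mm above the table, x along the lever
- spool: loose solder spool standing upright near the dimmer, 54 mm in diameter, 42 mm high, silver; origin at the centre of its underside. Not to be disturbed
- flux_jar: loose amber jar with orange cap standing upright near the dimmer, 48 mm in diameter, 50 mm high; origin at the centre of its underside. Not to be disturbed
- flux_brush: loose flux brush lying on the table beyond the cork block, about 130 mm long along its x; origin near its middle, on its underside. Not to be disturbed

How it is judged:
By the outcome, as a careful person would: the job done as asked, in the order asked, and still so for the second after the job is handed in, with the robot touching nothing.
It also fails if it takes over 72 s, if anything falls off the work surface, if the arm or the gripper's body presses on something with over 40 N, if the wrist force passes 120 N, or if a joint passes its speed limit or range.

ROBOT

A 7-joint arm with a two-finger parallel gripper is mounted at the origin on the work surface. World frame = base frame: x ahead of the robot, y to its left, z up, the work surface at z = 0. Lengths are in m, angles in rad, forces in N, time in s.
With the tool pointing down it reaches from about 0.35 to 0.9 m from the base axis. Payload 19.9 kg.
Tool frame: the origin (TCP) lies between the finger pads; the fingertips stand 19 mm ahead of it and the grasp point (between the pads) is the TCP; z points along the fingers, y is the line along which they close (so a half turn about z gives the same grasp; the last joint's range is limited). The gripper opens to 94 mm and grips with 3 to 60 N. Pads are 16 mm wide; open, the fingers measure 119 mm over their backs; the gripper's body (75 mm by 177 mm) begins 78 mm behind the grasp point.
Start: joints at [1.234, 0.417, -0.01, 1.614, 0.005, 1.111, -0.053], TCP at [0.182, -0.598, 0.224] pointing down, gripper open.
Joint ranges: [-2.81, 2.81], [-0.39, 2.02], [-1.27, 1.25], [0.06, 2.57], [-1.19, 4.33], [0.19, 2], [-2.82, 2.82]. Speed limits (rad/s): [1.89, 1.89, 2.39, 2.39, 3.01, 3.01, 3.01].

INTERFACE

Orientations are given as a 3x3 rotation matrix whose columns are the frame's x, y, z axes.
In Python, from rig import robot gives the robot as it stands. Calls block until the motion is done:
- robot.move_ptp(position, orientation): joint-space move of the TCP to a pose.
- robot.move_linear(position, velocity=0.15, frame=None, threshold=None): straight line of the TCP; frame=None keeps the orientation; velocity is the mean speed in m/s. With threshold (N) it stops when the force on the tool has changed by that much, and returns True; else False.
- robot.goto_joints(angles): joint-space move.
- robot.gripper_to(opening): finger opening in m; the grip force is fixed at half the most; returns when the fingers have stopped.
- robot.pause(seconds).
- robot.ik(position, orientation): joint angles nearest the present ones, or None.
- robot.get_state(): the state.
- robot.grab_frame(name): name is "scene" or "top" or "wrist"; returns the picture (480x640x3 uint8, red, green, blue); there is no depth.
- robot.camera_info(name): a dict with "fx", "fy", "cx", "cy" (pixels), "rvec" (rotation vector, rad) and "tvec" (3), from world to camera coordinates, as OpenCV has them. Camera axes: x right, y down, z forward; pixel columns grow to the right and rows downward; lengths in m; the calibration is good to about 2 mm. A picture is of the moment at which its call begins: read the wrist's pose just before it. camera_info takes no time and is no camera call; for the wrist camera it gives the pose at the moment of the call.
A pose or a line that the arm cannot do raises robot.PlanningError and nothing moves.
- robot.sign_off(): hands the job in; it is judged then, once.
The state is a dict: "time": time; "qpos": joint angles; "joint_vel": joint speeds; "effort": joint torques, N m; "ee_pos": TCP position; "tool_rot": TCP orientation; "force": force on the tool from outside, world axes, zero at the start; "moment": the same for the moment, N m; "opening": finger opening in m; "grasp_force": force on a finger pad.
Only numpy, scipy, OpenCV 4.12 (cv2) and the standard library are available. Lean on these libraries where they do the work, as an engineer would, in place of code of your own. Each camera call takes 0.05 s, during which the arm holds its last target. There are 200 camera calls.

## Working session

There is one attempt and no reset: what is moved stays moved. The work goes in short steps, each a Python script; the robot and the scene stay as the last script left them, time stands still between calls to the robot, and variables do not carry over. Pictures are saved under pics/ and viewed, at most 10 in all, crops included, and the job is handed in when it is done.

```bash
mkdir -p pics; ls
python3 - <<'E'
from rig import robot
import cv2
for n in("top","scene"):
    print(n,robot.camera_info(n)); cv2.imwrite(f"pics/{n}0.png",robot.grab_frame(n)[:,:,::-1])
print(robot.get_state())
E
```

```text
pics
top {'fx': 612.1777585495607, 'fy': 612.1777585495607, 'cx': 323.7045664540249, 'cy': 244.56627022268708, 'rvec': array([ 2.1725134 , -2.13761026,  0.11452127]), 'tvec': array([0.02013228, 0.55511744, 1.37038808])}
scene {'fx': 505.9916393819842, 'fy': 505.9916393819842, 'cx': 316.5098904001453, 'cy': 253.3049673874624, 'rvec': array([ 1.27986944,  2.1975446 , -1.02166313]), 'tvec': array([ 0.25668545, -0.2771323 ,  1.37930948])}
{'time': 0.1, 'qpos': array([ 1.23453071,  0.41792946, -0.01030386,  1.61413553,  0.00468741,
        1.11069627, -0.05302381]), 'joint_vel': array([-0.00039689, -0.0020751 ,  0.00100644, -0.00151433, -0.00202392,
       -0.0026448 ,  0.0002663 ]), 'effort': array([ 1.91625499e-03, -8.52580047e+01,  6.40581083e-01, -4.26697719e+01,
       -4.88436758e-02,  1.64409826e-02,  1.57522768e-04]), 'ee_pos': array([ 0.18146958, -0.59772706,  0.22386929]), 'tool_rot': array([[ 9.56876211e-01,  2.90495701e-01, -4.04755791e-04],
       [ 2.90495973e-01, -9.56875615e-01,  1.07073454e-03],
       [-7.62571670e-05, -1.14214033e-03, -9.99999345e-01]]), 'force': array([-0.3287278 , -0.11786296,  0.59519047]), 'moment': array([ 0.01550365, -0.02099547,  0.01418245]), 'grasp_force': 0.0, 'opening': 0.09358879057354019}
```

View pics/top0.png

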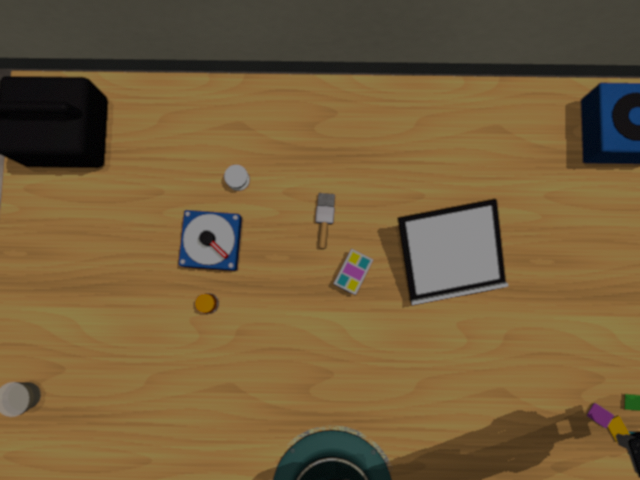

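View pics/scene0.png

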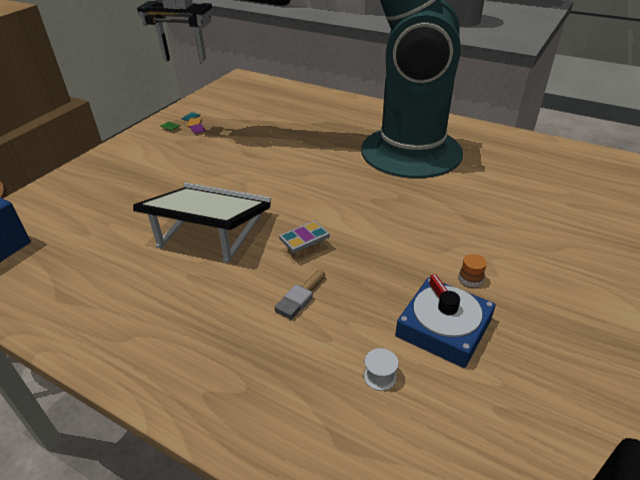

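The top view shows the tile at about (353,272) and the panel at (453,250) with its ledge along the lower edge. The dimmer is at (210,240) with the lever pointing to the lower right, the spool at (236,178), the jar at (205,303) and the brush at (324,220). The scene view agrees with this.

```bash
cat > h.py <<'E'
from rig import robot
import numpy as np, cv2
def ray(ci,uv):
    R=cv2.Rodrigues(np.array(ci['rvec']))[0]; t=np.array(ci['tvec'])
    d=R.T@np.array([(uv[0]-ci['cx'])/ci['fx'],(uv[1]-ci['cy'])/ci['fy'],1.])
    return -R.T@t,d
def onz(ci,uv,z):
    o,d=ray(ci,uv); return o+d*(z-o[2])/d[2]
def proj(ci,p):
    K=np.array([[ci['fx'],0,ci['cx']],[0,ci['fy'],ci['cy']],[0,0,1]])
    return cv2.projectPoints(np.array(p,float).reshape(-1,3),ci['rvec'],ci['tvec'],K,None)[0].reshape(-1,2)
def down(a): # tool x axis at angle a, pointing down
    c,s=np.cos(a),np.sin(a); return np.array([[c,s,0],[s,-c,0],[0,0,-1.]])
def snap(n,name):
    ci=robot.camera_info(n); im=robot.grab_frame(n)[:,:,::-1].copy()
    cv2.imwrite(f'pics/{name}.png',im); np.save(f'pics/{name}.npy',ci,allow_pickle=True); return ci,im
def load(name): return np.load(f'pics/{name}.npy',allow_pickle=True).item(),cv2.imread(f'pics/{name}.png')
E
python3 - <<'E'
from h import *
np.set_printoptions(precision=4,suppress=True)
ci=robot.camera_info('top')
for n,uv,z in [('tile',(353,272),.042),('panel',(453,250),.075),('hub',(208,238),.08),('tip',(228,257),.079),('spool',(236,174),.042),('jar',(204,303),.05),
 ('pLL',(411,301),.0375),('pLR',(506,286),.0375),('pUL',(399,216),.1125),('pUR',(496,200),.1125)]: print(n,onz(ci,uv,z))
w=robot.camera_info('wrist');s=robot.get_state();o,d=ray(w,(w['cx'],w['cy']))
T=s['tool_rot'];print('cam in tool',T.T@(o-s['ee_pos']),T.T@d,w['fx'])
E
```

```text
tile [ 0.4921 -0.0384  0.042 ]
panel [ 0.5421 -0.2581  0.075 ]
hub [0.5598 0.2859 0.08  ]
tip [0.5182 0.24   0.079 ]
spool [0.7148 0.2346 0.042 ]
jar [0.4165 0.2952 0.05  ]
pLL [ 0.429  -0.1701  0.0375]
pLR [ 0.4663 -0.3844  0.0375]
pUL [ 0.6103 -0.1343  0.1125]
pUR [ 0.6487 -0.3447  0.1125]
cam in tool [ 0.082  -0.0004 -0.1604] [-0.2852 -0.0003  0.9585] 411.0987586975746
```

Run:
```python
from h import *
robot.move_ptp([0.52,-.26,.28],down(0)); snap('wrist','panel1')
robot.move_ptp([0.48,-.04,.2],down(0)); snap('wrist','tile1')
print(robot.get_state()['time'],robot.get_state()['qpos'])
a=cv2.imread('pics/panel1.png');b=cv2.imread('pics/tile1.png')
cv2.imwrite('pics/both.png',cv2.resize(np.vstack([a,b]),(400,600)))
cv2.imwrite('pics/both.png',np.hstack([cv2.resize(a,(400,300)),cv2.resize(b,(400,300))]))
```

```text
2.9 [ 0.32423292  0.20537189 -0.33894703  1.97544271  0.0824978   0.97285275
 -1.62746756]
```

View pics/both.png

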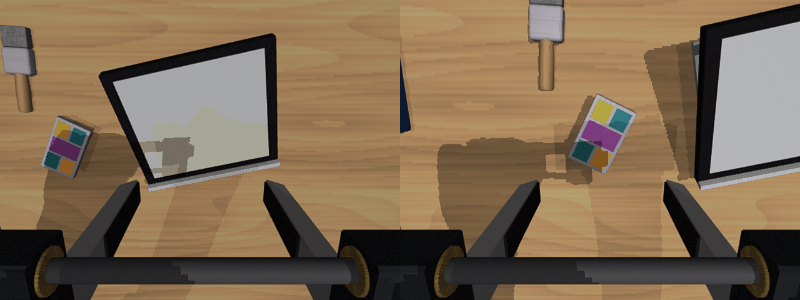

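The left half shows the panel's upper corners at about (100,73) and (273,35) in the half-size picture. The right half shows the tile at about (602,133), clear of everything else. Next I'll extract exact contours.

Run:
```python
from h import *
np.set_printoptions(precision=4,suppress=True)
ci,im=load('panel1'); h=cv2.cvtColor(im,cv2.COLOR_BGR2HSV)
m=((h[:,:,2]<55)).astype('uint8'); m[285:]=0
n,l,st,_=cv2.connectedComponentsWithStats(m); k=1+np.argmax(st[1:,4]); print(st[k])
hull=cv2.convexHull(cv2.findContours((l==k).astype('uint8'),0,2)[0][0])
q=cv2.approxPolyDP(hull,12,True).reshape(-1,2).astype(float); print(q)
for p in q: print('hi',onz(ci,p,.1125),'lo',onz(ci,p,.0375))
ci,im=load('tile1'); h=cv2.cvtColor(im,cv2.COLOR_BGR2HSV)
R=h[140:290,240:400]
m=np.zeros(h.shape[:2],'uint8'); m[140:290,250:400]=((R[:,10:,1]>165)|((R[:,10:,0]>60)&(R[:,10:,1]>70))).astype('uint8')
print('wood',h[200,250],'px',[h[int(2*y*.8),int((x-400)*1.6)] for x,y in((602,108),(602,133))])
m=cv2.morphologyEx(m,cv2.MORPH_CLOSE,np.ones((9,9)))
n,l,st,_=cv2.connectedComponentsWithStats(m); k=1+np.argmax(st[1:,4]); print(st[k])
c=cv2.findContours((l==k).astype('uint8'),0,2)[0][0].reshape(-1,2)
w=np.array([onz(ci,p,.042)[:2] for p in c],np.float32)
print('tile glass',cv2.minAreaRect(w*1000)); b=cv2.boxPoints(cv2.minAreaRect(w)); print(b)
P=proj(ci,np.c_[b,np.full(4,.042)]); cv2.polylines(im,[P.astype(int)],True,(0,0,255),1)
cv2.imwrite('pics/chk.png',cv2.resize(im[130:300,240:420],None,fx=3,fy=3))
```

```text
[  158    53   286   232 12138]
[[439.  56.]
 [443. 254.]
 [233. 284.]
 [161. 116.]]
hi [ 0.6482 -0.3465  0.1125] lo [ 0.6589 -0.366   0.0375]
hi [ 0.4961 -0.3618  0.1125] lo [ 0.4719 -0.3848  0.0375]
hi [ 0.4695 -0.1843  0.1125] lo [ 0.4393 -0.1667  0.0375]
hi [ 0.6068 -0.1383  0.1125] lo [ 0.608  -0.1102  0.0375]
wood [ 16 122 155] px [array([ 26, 164, 179], dtype=uint8), array([149, 131, 127], dtype=uint8)]
[ 275  160   96  112 5682]
tile glass ((490.7960205078125, -40.595359802246094), (45.94573211669922, 80.9702377319336), 63.713233947753906)
[[ 0.4443 -0.0433]
 [ 0.5169 -0.0791]
 [ 0.5373 -0.0379]
 [ 0.4647 -0.0021]]
```

View pics/chk.png

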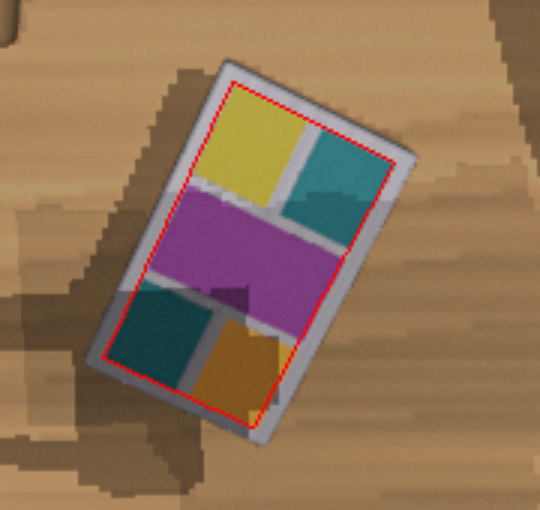

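The overlay box sits on the tile's glass edges, so the tile pose is good. The panel corners need line fits on the sloped plane for an accurate yaw and centre.

```bash
cat > pan.py <<'E'
from h import *
def quad(mask):
    n,l,st,_=cv2.connectedComponentsWithStats(mask); k=1+np.argmax(st[1:,4])
    c=max(cv2.findContours((l==k).astype('uint8'),0,1)[0],key=cv2.contourArea)
    hull=cv2.convexHull(c); e=8
    while True:
        q=cv2.approxPolyDP(hull,e,True).reshape(-1,2).astype(float)
        if len(q)<=4: break
        e+=1
    c=c.reshape(-1,2).astype(float); L=[]
    for i in range(4):
        a,b=q[i],q[(i+1)%4]; d=(b-a)/np.linalg.norm(b-a); nn=np.array([-d[1],d[0]])
        t=(c-a)@d/np.linalg.norm(b-a); s=c[(t>.08)&(t<.92)&(abs((c-a)@nn)<6)]
        vx,vy,x,y=cv2.fitLine(s.astype(np.float32),cv2.DIST_HUBER,0,.01,.01).ravel(); L.append(np.cross([x,y,1],[x+vx,y+vy,1]))
    Q=[np.cross(L[i-1],L[i]) for i in range(4)]; return np.array([v[:2]/v[2] for v in Q])
def onplane(ci,uv,c,n):
    o,d=ray(ci,uv); return o+d*((c-o)@n)/(d@n)
def frame(yaw,t=np.radians(22)):
    c,s=np.cos(yaw),np.sin(yaw); z=np.array([-np.sin(t)*c,-np.sin(t)*s,np.cos(t)]); x=np.array([np.cos(t)*c,np.cos(t)*s,np.sin(t)])
    return np.c_[x,np.cross(z,x),z]
E
python3 - <<'E'
from pan import *
np.set_printoptions(precision=4,suppress=True)
ci,im=load('panel1'); h=cv2.cvtColor(im,cv2.COLOR_BGR2HSV).astype(int)
dark=(h[:,:,2]<60).astype('uint8'); dark[290:]=0
wh=((h[:,:,2]>75)&(h[:,:,1]<60)).astype('uint8'); wh[290:]=0
out=im.copy()
for nm,m in(('outer',dark),('white',wh)):
    q=quad(m); cv2.polylines(out,[q.astype(int)],True,(0,0,255) if nm=='outer' else (0,200,0),1)
    yaw=np.radians(10.8); c0=np.array([.541,-.26,.075])
    for it in range(4):
        F=frame(yaw); 
        w=np.array([onplane(ci,p,c0,F[:,2]) for p in q]); l=(w-c0)@F
        hi=w[np.argsort(-l[:,0])[:2]]; hi=hi[np.argsort(-hi[:,1])]; e=hi[0]-hi[1]; yaw=np.arctan2(-e[0],e[1])
        m_=hi.mean(0); m_[2]=.0; hx=.1*np.cos(np.radians(22)) if nm=='outer' else .1*np.cos(np.radians(22))
        c0=np.r_[m_[:2]-hx*np.array([np.cos(yaw),np.sin(yaw)]),.075]
    F=frame(yaw); print(nm,'yaw',np.degrees(yaw),'c0',c0); print(q); print((np.array([onplane(ci,p,c0,F[:,2]) for p in q])-c0)@F)
cv2.imwrite('pics/chk2.png',out[30:330,130:480])
E
```

```text
outer yaw 11.843813312489562 c0 [ 0.5378 -0.2596  0.075 ]
[[440.506   51.8379]
 [443.3722 253.7979]
 [237.6353 294.3975]
 [155.26   116.8083]]
[[ 0.1    -0.1091  0.    ]
 [-0.0966 -0.1091  0.    ]
 [-0.0962  0.1091  0.    ]
 [ 0.1     0.1091  0.    ]]
white yaw 11.859824942061397 c0 [ 0.5242 -0.2625  0.075 ]
[[422.335   76.5228]
 [429.6326 248.4035]
 [246.8429 284.3918]
 [180.1498 131.0387]]
[[ 0.1    -0.0937 -0.    ]
 [-0.0682 -0.0938  0.    ]
 [-0.0674  0.0938  0.    ]
 [ 0.1     0.0937 -0.    ]]
```

View pics/chk2.png

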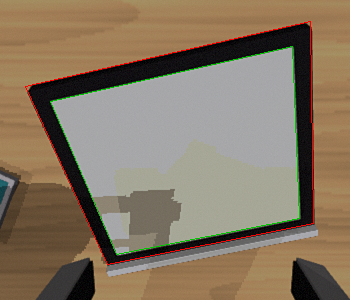

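The fitted outer quad (red) lies on the panel border and comes out as a true 218 mm wide rectangle. That gives yaw 11.85° and centre (0.538,-0.260,0.075). Now I'll grasp the tile.

Run:
```python
from pan import *
np.set_printoptions(precision=3,suppress=True)
F=frame(np.radians(11.85)); c=np.array([.538,-.2596,.075]); n=F[:,2]
a=np.radians(-26.3); t=np.array([.4908,-.0406])
def plc(s):
    x=s*F[:,1]; return np.c_[x,np.cross(-n,x),-n]
for aa,s in((a,-1),(a+np.pi,1)):
    print(robot.ik(np.r_[t,.0505],down(aa)),robot.ik(c+n*.0205,plc(s)),robot.ik(c+n*.09,plc(s)))
aa=a
robot.move_ptp(np.r_[t,.12],down(aa))
robot.move_linear(np.r_[t,.0505],velocity=.08)
robot.gripper_to(.04); s=robot.get_state(); print(s['opening'],s['grasp_force'],s['force'],s['ee_pos'])
robot.move_linear(np.r_[t,.15],velocity=.08); robot.pause(.3); s=robot.get_state(); print(s['opening'],s['grasp_force'],s['force'],s['time'])
snap('wrist','held'); snap('scene','held_s')
a_=cv2.imread('pics/held.png');b=cv2.imread('pics/held_s.png')
cv2.imwrite('pics/both2.png',np.hstack([cv2.resize(a_,(400,300)),b[150:450,150:550]]))
```

```text
[ 0.23   0.45  -0.25   2.062  0.179  0.65  -2.169] [ 0.678  0.423 -0.164  2.028 -0.45   0.449 -2.013] [ 0.665  0.288 -0.1    2.032 -0.438  0.589 -2.024]
[ 0.591  0.536 -0.694  2.05   0.512  0.73   0.685] [ 1.06   0.494 -0.631  2.016  0.071  0.424  0.676] [ 1.04   0.33  -0.539  2.02  -0.175  0.559  0.892]
0.056020595147783535 29.998188614845276 [-0.552 -0.181  1.738] [ 0.491 -0.041  0.051]
0.05534650392538806 29.99786227941513 [-0.35   0.667 -1.333] 6.8417
```

View pics/both2.png

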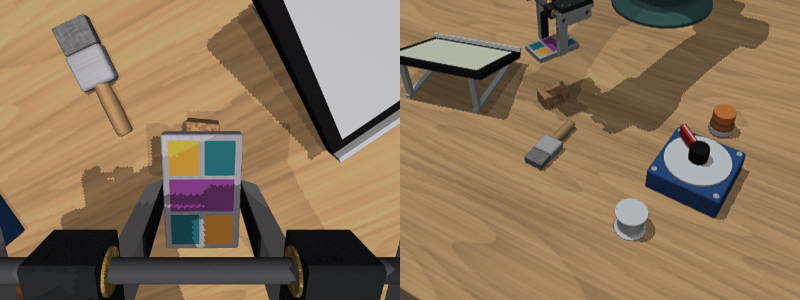

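The tile is held square between the fingers and clear of the cork block. I'll measure its offset and angle in the hand, compensate for them, and place it.

Run:
```python
from pan import *
np.set_printoptions(precision=4,suppress=True)
F=frame(np.radians(11.85)); c=np.array([.538,-.2596,.075]); n=F[:,2]
s=robot.get_state(); p0,T=s['ee_pos'],s['tool_rot']
ci,im=load('held'); h=cv2.cvtColor(im,cv2.COLOR_BGR2HSV)
m=((h[:,:,1]>140)|((h[:,:,0]>60)&(h[:,:,1]>70))).astype('uint8'); k=np.zeros_like(m); k[215:392,262:384]=1; m*=k
m=cv2.morphologyEx(cv2.morphologyEx(m,cv2.MORPH_CLOSE,np.ones((13,13))),cv2.MORPH_OPEN,np.ones((5,5)))
nn,l,st,_=cv2.connectedComponentsWithStats(m); j=1+np.argmax(st[1:,4])
cc=cv2.findContours((l==j).astype('uint8'),0,2)[0][0].reshape(-1,2)
w=np.array([T.T@(onplane(ci,p,p0+T[:,2]*.0085,T[:,2])-p0) for p in cc])
r=cv2.minAreaRect((w[:,:2]*1000).astype(np.float32)); print('glass in tool',r)
dx=r[0][0]/1000
assert abs(dx)<.012
x=-F[:,1]; P=np.c_[x,np.cross(-n,x),-n]
c2=c-dx*x
robot.move_ptp(c2+n*.09,P)
robot.move_linear(c2+n*.03,velocity=.08)
robot.pause(.3); print(robot.get_state()['force'])
print(robot.move_linear(c2+n*.017,velocity=.015,threshold=4)); s=robot.get_state()
print('contact h',(s['ee_pos']-c)@F,s['force'],s['time'],s['opening'])
snap('scene','pl_s')
```

```text
glass in tool ((-0.0519561767578125, 0.6130619049072266), (80.78055572509766, 46.085533142089844), 0.019000986590981483)
[-0.0431 -0.3297 -2.2283]
True
contact h [-0.     -0.0001  0.0211] [-0.7781  0.3967  4.5294] 9.6583 0.05613930969959982
```

Run:
```python
from pan import *
np.set_printoptions(precision=4,suppress=True)
F=frame(np.radians(11.85)); c=np.array([.538,-.2596,.075]); n=F[:,2]
robot.gripper_to(.08); robot.pause(.2); s=robot.get_state(); print(s['force'],s['opening'])
robot.move_linear(s['ee_pos']+n*.13,velocity=.1); robot.pause(.2)
ci,im=snap('wrist','placed')
h=cv2.cvtColor(im,cv2.COLOR_BGR2HSV)
m=(h[:,:,1]>80).astype('uint8')
hc=proj(ci,c)[0]; k=np.zeros_like(m); cv2.circle(k,tuple(hc.astype(int)),int(.058*ci['fx']/.3),1,-1); m*=k
m=cv2.morphologyEx(m,cv2.MORPH_CLOSE,np.ones((13,13)))
nn,l,st,_=cv2.connectedComponentsWithStats(m); j=1+np.argmax(st[1:,4])
cc=cv2.findContours((l==j).astype('uint8'),0,2)[0][0].reshape(-1,2)
w=np.array([F.T@(onplane(ci,p,c+n*.012,n)-c) for p in cc])
print('tile in panel',cv2.minAreaRect((w[:,:2]*1000).astype(np.float32)),robot.get_state()['time'])
robot.move_ptp([.5,.27,.3],down(0)); ci,im2=snap('wrist','dim1')
cv2.imwrite('pics/both3.png',np.hstack([cv2.resize(im,(400,300)),cv2.resize(im2,(400,300))])); print(robot.get_state()['time'])
```

```text
[-0.4054  0.0987  0.3871] 0.08032111665406232
tile in panel ((-1.2600288391113281, -0.9834060668945312), (81.35208129882812, 46.288116455078125), 89.99727630615234) 12.1917
14.2167
```

View pics/both3.png

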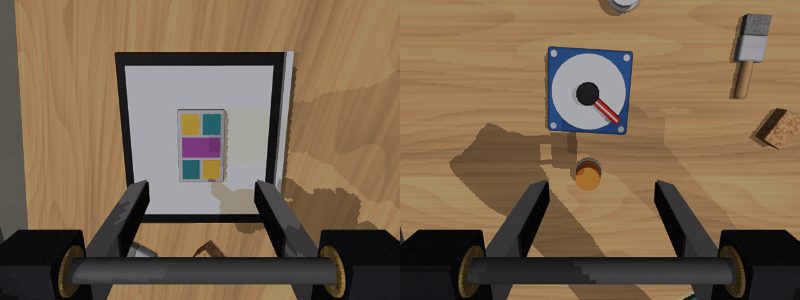

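The left half shows the tile centred in the panel and parallel to the ledge; measured offset is about 1 mm and 0°. The right half shows the dimmer hub at (587,93), the lever pointing to (618,122) and the jar at (588,175). Next I'll measure the dial and push the lever.

Run:
```python
from h import *
np.set_printoptions(precision=4,suppress=True)
ci,im=load('dim1'); h=cv2.cvtColor(im,cv2.COLOR_BGR2HSV).astype(int)
roi=np.zeros(h.shape[:2],bool); roi[70:220,230:380]=1
def big(m):
    n,l,st,_=cv2.connectedComponentsWithStats(m.astype('uint8')); j=1+np.argmax(st[1:,4]); return max(cv2.findContours((l==j).astype('uint8'),0,1)[0],key=cv2.contourArea).reshape(-1,2)
def W(c,z): return (np.array([onz(ci,p,z)[:2] for p in c])*1000).astype(np.float32)
print('hub',cv2.minEnclosingCircle(W(big(roi&(h[:,:,2]<50)&(h[:,:,1]<120)),.08)))
sk=roi&(h[:,:,2]>110)&(h[:,:,1]<45); print('skirt',cv2.minEnclosingCircle(W(big(sk),.051)))
red=roi&((h[:,:,0]<6)|(h[:,:,0]>172))&(h[:,:,1]>120); w=W(np.argwhere(red)[:,::-1],.079)
r=cv2.minAreaRect(w); print('red',r,cv2.boxPoints(r))
```

```text
hub ((559.188720703125, 288.74981689453125), 16.610261917114258)
skirt ((558.8043212890625, 289.1517639160156), 57.655052185058594)
red ((539.1256713867188, 265.0740051269531), (60.42182922363281, 18.312429428100586), 37.339393615722656) [[509.5527 254.0298]
 [520.6599 239.4703]
 [568.6986 276.1183]
 [557.5915 290.6777]]
```

```bash
cat > push.py <<'E'
from h import *
np.set_printoptions(precision=3,suppress=True)
C=np.array([.559,.289]); R=.045; Z=.079
pos=lambda a,z=Z: np.r_[C+R*np.array([np.cos(a),np.sin(a)]),z]
E
python3 - <<'E'
from push import *
a=np.radians(-136)+.8
robot.gripper_to(0.0)
yaw=0.
robot.move_ptp(pos(a,.13),down(yaw))
print('desc',robot.move_linear(pos(a),velocity=.06,threshold=6))
robot.pause(.3); f0=robot.get_state()['force']; a0=a; log=[]; stop=False
while a>a0-.9-3.9:
    a-=.15
    hit=robot.move_linear(pos(a),velocity=.03,threshold=6)
    s=robot.get_state(); d=s['force']-f0; tang=np.array([-np.sin(a),np.cos(a),0])@d
    log.append((round(a,2),round(float(tang),1),hit))
    if hit or tang>7: stop=True; break
print(stop,log,s['ee_pos'],d,s['time'],s['opening'])
E
```

```text
desc False
True [(np.float64(-1.72), 1.2, False), (np.float64(-1.87), 0.1, False), (np.float64(-2.02), 0.3, False), (np.float64(-2.17), 1.2, False), (np.float64(-2.32), 1.1, False), (np.float64(-2.47), 1.7, False), (np.float64(-2.62), 0.1, False), (np.float64(-2.77), 1.0, False), (np.float64(-2.92), 0.9, False), (np.float64(-3.07), -0.3, False), (np.float64(-3.22), -0.2, False), (np.float64(-3.37), 0.0, False), (np.float64(-3.52), -0.0, False), (np.float64(-3.67), 0.2, False), (np.float64(-3.82), -0.5, False), (np.float64(-3.97), 0.5, False), (np.float64(-4.12), -0.7, False), (np.float64(-4.27), 0.1, False), (np.float64(-4.42), -0.4, False), (np.float64(-4.57), -0.8, False), (np.float64(-4.72), -0.2, False), (np.float64(-4.87), 0.1, False), (np.float64(-5.02), -1.3, False), (np.float64(-5.17), -0.9, False), (np.float64(-5.32), -0.5, False), (np.float64(-5.47), -0.1, False), (np.float64(-5.62), 2.5, True)] [0.592 0.32  0.079] [-0.386  2.805  1.874] 27.4917 -0.00015989458248448594
```

Run:
```python
from push import *
s=robot.get_state(); p=s['ee_pos']; a=np.arctan2(*(p[:2]-C)[::-1]); f0=s['force']
print(robot.move_linear(pos(a-.3),velocity=.02,threshold=8)); s=robot.get_state()
print((s['ee_pos']-p)*1000,s['force']-f0,s['time'])
ci,im=snap('scene','stop_s'); u,v=proj(ci,[.559,.289,.067])[0].astype(int)
ci2,im2=snap('top','stop_t'); u2,v2=proj(ci2,[.559,.289,.067])[0].astype(int)
g=lambda i,u,v:cv2.resize(i[v-60:v+60,u-60:u+60],(400,400))
cv2.imwrite('pics/both4.png',np.hstack([g(im,u,v),g(im2,u2,v2)]))
```

```text
True
[-0.009  0.03  -0.135] [-0.113 -1.181  0.095] 27.775
```

View pics/both4.png

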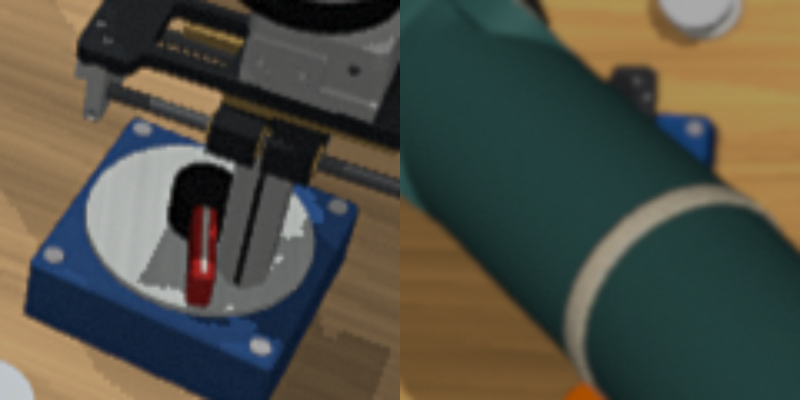

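The finger lies against the lever's counter-clockwise side. Pushing again with 8 N moved it 0.0 mm, so this is the end stop. I'll back off, check everything and hand in.

Run:
```python
from push import *
p=robot.get_state()['ee_pos']; a=np.arctan2(*(p[:2]-C)[::-1])
robot.move_linear(pos(a+.35),velocity=.05); robot.move_linear(pos(a+.35,.2),velocity=.12)
robot.move_ptp([.5,.27,.3],down(0)); ci,im2=snap('wrist','dim2')
robot.move_ptp([.4,.05,.4],down(0)); robot.pause(.3)
_,t=snap('scene','end'); s=robot.get_state(); print(s['time'],s['force'])
cv2.imwrite('pics/both5.png',np.hstack([cv2.resize(im2,(400,300)),cv2.resize(t,(400,300))]))
```

```text
31.5333 [ 0.569  0.598 -1.358]
```

View pics/both5.png

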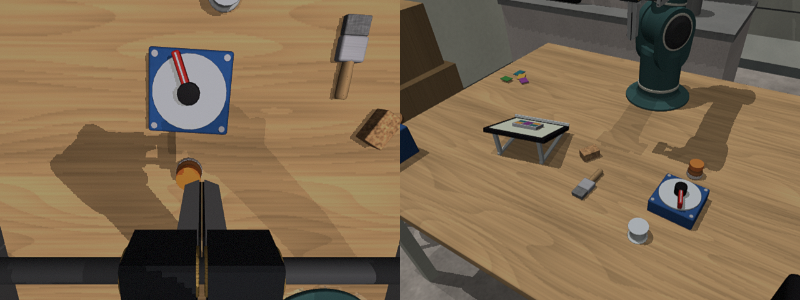

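The lever, at (180,55), now points ahead and slightly left at its stop. The tile lies on the panel, and the jar, spool and brush are where they were.

```bash
python3 -c "
from rig import robot
print(robot.sign_off())"
```

```text
the job is handed in; nothing more can be done
None
```

Job handed in at about 32 s: the tile lies flat on the light panel, about 1–2 mm from centre and parallel to the ledge; the lever is at its clockwise end stop (a second 8 N push moved it 0.0 mm), and the spool, jar and brush look undisturbed.

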